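# Lay the heat-sink module down against the bench stop

### The job

A finned heat-sink power module stands on its end on the repair bench. By pushing only, tip it over onto its smooth back so that its fins face up, then slide it along the bench until its leading end lies flush against the long aluminium stop bar. Do not lift or carry the module, and leave everything else on the bench where it is.

Things in the scene. Friction and masses are not known exactly. Their poses are not given: they have to be found in the camera images.
- module: the only finned thing: a power module 50 mm thick (x), 100 wide (y), 105 tall (z), 0.35 to 0.65 kg, free, standing on end. Origin: centre of the end it stands on; z along its height. Its dark fins (9, upright, gaps of 8 mm) are its -x side, facing the robot within 0.35 rad of yaw; its smooth grey back is its +x side, towards the stop bar
- module_center (a point): the middle of the module's 50 x 100 x 105 mm block, 52 mm above the bench standing, 25 mm lying. Pushed near the top of its fins, the module tips about the bottom edge of its back and falls with its z axis pointing away from the robot, x down. Lying it is 50 mm high, 105 mm long and slides under 2 to 7 N
- top_corner_left (a point): point on the module's top end (105 mm above its origin along its z), at half thickness, on its +y side edge (y = +50 mm). When the module lies on its back the top end is the leading end, which must meet the stop bar
- top_corner_right (a point): the same point on the -y side edge (y = -50 mm)
- stop_bar: straight aluminium bar, 30 mm deep (x) x 660 mm long (y) x 30 mm high, fixed to the bench beyond the module; long side roughly along world y, up to 0.1 rad of yaw. Origin: centre of its underside
- stop_face (a point): middle of the stop bar's long face towards the robot, 15 mm above the bench; axes like the bar: x is normal to the face, away from the robot, y along the bar
- adapter: plain black mains adapter without fins, 55 x 80 x 85 mm tall, standing in the same row as the module; leave alone. Origin: centre of its underside
- jar: glass jar with white lid, 64 mm diameter, 80 mm tall, standing in the same row as the module; leave alone. Origin: centre of its underside
- flux_pot: blue lidded pot, 52 mm diameter, 50 mm tall, on the left of the bench; leave alone. Origin: centre of its underside
- solder_spool: grey spool standing on its flange, 52 mm diameter, 40 mm tall, on the right; leave alone. Origin: centre of its underside
- pen_cup: green cup of pens, 72 mm diameter, 90 mm tall with pens to 150 mm, on the left; leave alone. Origin: centre of its underside
- circuit_board: green circuit board lying flat, 120 x 90 mm, 14 mm high with parts, on the right; leave alone. Origin: centre of its underside
- screwdriver: screwdriver lying flat, 180 mm long, on the left near the robot; leave alone. Origin: under its middle
There are look-alikes about, which are no part of the job. What is shaped like the module but pink is not meant.

How it is judged:
On the way, in this order (a step that is already met when the one before it is completed fails the run):
1. the module lies flat on its back, fins up (angle between module's own x axis and vertical above 3.02 rad and height (world z) of module_center below 0.031 m), for 0.2 s.
2. its leading end is flush with the stop bar (all of step 1 and x of top_corner_left in the frame of stop_face between -0.006 and 0.006 m and y of top_corner_left in the frame of stop_face between -0.33 and 0.33 m and x of top_corner_right in the frame of stop_face between -0.006 and 0.006 m and y of top_corner_right in the frame of stop_face between -0.33 and 0.33 m), for 0.2 s.
At the end, for the whole second after the job is handed in: the module rests flat on its back (within about 7 degrees), fins up, on the bench, both corners of its leading end within 6 mm of the near face of the stop bar and within the bar's length, at rest (all of step 2 and linear speed of module below 0.01 m/s and angular speed of module below 0.1 rad/s); the robot touches nothing.
It fails at once if the module is lifted or carried (its middle rises more than 13 mm while upright, 20 mm while lying, or above 75 mm at all) (height (world z) of module_center above 0.075 m or (angle between module's own z axis and vertical below 0.2 rad and height (world z) of module_center above 0.066 m) or (angle between module's own x axis and vertical above 2.94 rad and height (world z) of module_center above 0.045 m)).
It fails at once if another thing on the bench is moved by more than 20 mm or knocked over (distance of any of adapter, jar, flux_pot, solder_spool, pen_cup, circuit_board, screwdriver from where it was at the start of the episode above 0.02 m or angle between any of adapter, jar, flux_pot, solder_spool, pen_cup, circuit_board's own z axis and vertical above 0.5 rad).
It also fails if it takes over 64 s, if anything falls off the work surface, if the arm or the gripper's body presses on something with over 40 N, if the wrist force passes 120 N, or if a joint passes its speed limit or range.

### The arm

A 6-joint arm with a two-finger parallel gripper is mounted at the origin on the work surface. World frame = base frame: x ahead of the robot, y to its left, z up, the work surface at z = 0. Lengths are in m, angles in rad, forces in N, time in s.
With the tool pointing down it reaches from about 0.325 to 0.775 m from the base axis. Payload 9.3 kg.
Tool frame: the origin (TCP) lies at the very end of the fingers, on their centre line; the grasp point (between the pads) lies 19 mm behind it; z points along the fingers, y is the line along which they close (so a half turn about z gives the same grasp; the last joint's range is limited). The gripper opens to 85 mm and grips with 20 to 120 N. Pads are 22 mm wide; open, the fingers measure 114 mm over their backs; the gripper's body (76 mm by 85 mm) begins 54 mm behind the grasp point. The pads swing forward as they close: fully open they stand 13 mm farther back than shut.
Start: joints at [-1.324, 0.259, 0.021, 1.334, 0, 1.418], TCP at [0.214, -0.507, 0.231] pointing down, gripper open.
Joint ranges: [-3.04, 3.04], [-0.91, 1.82], [-1.04, 1.36], [-1.92, 1.95], [-1.52, 1.45], [-3.14, 3.14]. Speed limits (rad/s): [2.22, 2.22, 2.79, 3.14, 3.14, 3.14].

### API

Orientations are given as a rotation vector (axis times angle).
In Python, from station import observe, camera, camera_params, order gives the robot as it stands. The module is installed in compiled form; this text tells all that it offers.
- The arm moves only by the shell command python3 -m pendant 'ROWS' [FORCE]. ROWS is JSON, a list of rows, each a list of 5 numbers: the shift along the world's x, y, z in m, then the turn about the world's z in rad, then the closure, from 0 (fully open) to 1 (shut). A call has 1 to 12 rows; each row shifts and turns the commanded pose from where the row before left it; what a row does not reach is not made up. A row lasts 1/10 s, in which the tool goes at most 50 mm and 8.59 degrees, less where a joint would pass 70% of its speed; a pose out of reach is approached as far as the arm can. A call is refused whole if a number of a shift passes 0.05 or a number of a turn 0.15, either way. A call with a gripper value outside its range is refused whole. The fingers move at their own pace and stop on an object; FORCE is the grip in N (left out, the last holds). Time passes only in rows, so rows that do not move let the fingers close. It gives the time, the measured TCP pose, the force, the opening and the grip force at its end, in the units of the state.
- observe(): the state, without advancing time (a new reading comes with each control period).
- camera(name): name is "scene" or "top"; returns the picture (400x640x3 uint8, blue, green, red); there is no depth.
- camera_params(name): a dict with "mtx" (3x3 intrinsics, pixels), "rvec" (rotation vector, rad) and "tvec" (3), from world to camera coordinates, as OpenCV has them. Camera axes: x right, y down, z forward; pixel columns grow to the right and rows downward; lengths in m; the calibration is good to about 2 mm. A picture is of the moment at which its call begins. camera_params takes no time and is no camera call.
- order.sign_off(): hands the job in; it is judged then, once.
The state is a dict: "clock": time; "joint_pos": joint angles; "dq": joint speeds; "effort": joint torques, N m; "tcp_pos": TCP position; "eef_rot": TCP orientation; "force": force on the tool from outside, world axes, zero at the start; "ft_torque": the same for the moment, N m; "finger_gap": finger opening in m; "gripper_force": force on a finger pad.
Only numpy, scipy, OpenCV 4.12 (cv2) and the standard library are available. Lean on these libraries where they do the work, as an engineer would, in place of code of your own. Each camera call takes 0.05 s, during which the arm holds its last target. There are 200 camera calls.

## Working session

There is one attempt and no reset: what is moved stays moved. The work goes in short steps, Python scripts to look and compute and a shell command to move; the robot and the scene stay as the last step left them, time stands still between calls to the robot, and variables do not carry over. Pictures are saved under pics/ and viewed, at most 10 in all, crops included, and the job is handed in when it is done.

```bash
mkdir -p pics; python3 - <<'E'
from station import *
import cv2,numpy as np
s=observe();print({k:np.round(v,3).tolist() for k,v in s.items()})
for n in("scene","top"):
    cv2.imwrite(f"pics/{n}0.png",camera(n));p=camera_params(n);R=cv2.Rodrigues(np.array(p["rvec"]))[0];print(n,np.round(p["mtx"],1).tolist(),np.round(-R.T@np.ravel(p["tvec"]),3),np.round(R,2).tolist())
E
```

```text
{'clock': 0.0, 'joint_pos': [-1.324, 0.259, 0.021, 1.334, -0.0, 1.418], 'dq': [-0.0, 0.0, -0.001, -0.001, 0.001, 0.0], 'effort': [-0.001, -55.563, 34.453, 0.014, -0.0, -0.0], 'tcp_pos': [0.214, -0.506, 0.231], 'eef_rot': [-3.078, -0.624, 0.0], 'force': [0.758, 0.943, -0.767], 'ft_torque': [0.006, 0.04, 0.005], 'gripper_force': 0.0, 'finger_gap': 0.085}
scene [[384.6, 0.0, 319.6], [0.0, 384.6, 201.3], [0.0, 0.0, 1.0]] [ 1.175 -0.106  0.995] [[0.13, 0.99, 0.01], [0.78, -0.09, -0.62], [-0.61, 0.09, -0.79]]
top [[512.5, 0.0, 322.8], [0.0, 512.5, 201.4], [0.0, 0.0, 1.0]] [0.325 0.013 1.606] [[-0.01, -1.0, 0.0], [-1.0, 0.01, -0.08], [0.08, -0.0, -1.0]]
```

View pics/scene0.png

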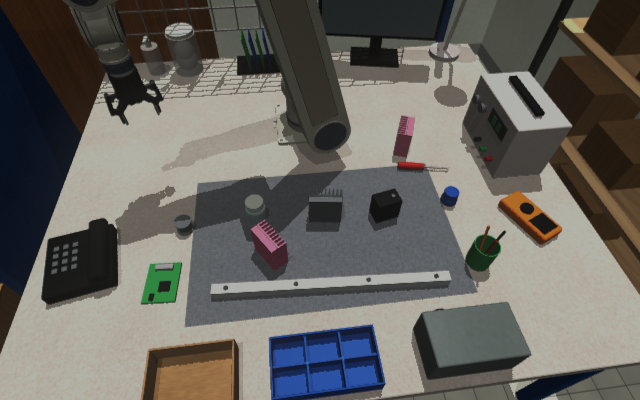

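View pics/top0.png

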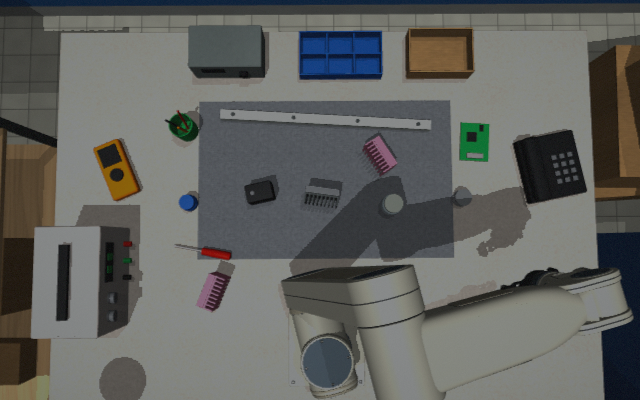

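The scene picture shows the grey finned block at (325,205), the black adapter at (385,206), the jar at (255,205) and the stop bar from (212,290) to (450,280). In the top picture these are at (322,196), (260,192), (392,204) and (220,115)–(431,125).

Things that could be taken for the module, in top pixels: the grey finned block (322,196), the pink finned block (380,155), the pink finned block (213,290) and the black adapter (260,192). The description says finned and not pink, so I choose the grey one at (322,196) and check it in a close crop.

```bash
python3 - <<'E'
import cv2,numpy as np
t=cv2.imread("pics/top0.png")[165:225,235:415];s=cv2.imread("pics/scene0.png")[175:235,240:420]
f=lambda a:cv2.resize(a,None,fx=4.4,fy=4.4,interpolation=cv2.INTER_CUBIC)
cv2.imwrite("pics/crop1.png",np.vstack([f(t),f(s)]))
E
```

```text
(no output)
```

View pics/crop1.png

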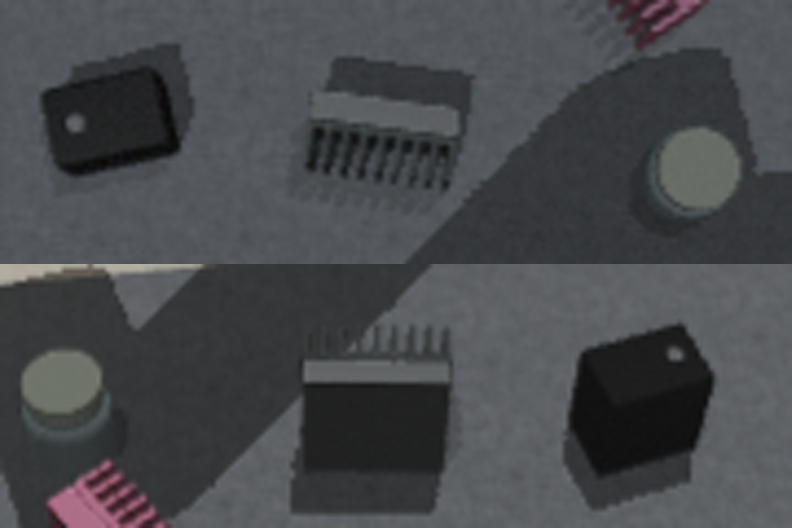

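The crop confirms it: a grey plate with dark fins at top (306–340, 186–208), fins towards the robot. The adapter on its left and the jar on its right have no fins. Now I measure the corners and the bar.

```bash
cat >h.py <<'E'
from station import *
import cv2,numpy as np
def cast(n,px,z):
    p=camera_params(n);R=cv2.Rodrigues(np.array(p["rvec"],float))[0];t=np.ravel(p["tvec"])
    u=cv2.undistortPoints(np.array(px,float).reshape(-1,1,2),np.array(p["mtx"],float),None).reshape(-1,2)
    d=np.c_[u,np.ones(len(u))]@R;c=-R.T@t
    return c+d*((z-c[2])/d[:,2])[:,None]
def proj(n,P):
    p=camera_params(n);return cv2.projectPoints(np.array(P,float).reshape(-1,1,3),np.array(p["rvec"],float),np.array(p["tvec"],float),np.array(p["mtx"],float),None)[0].reshape(-1,2)
E
python3 - <<'E'
from h import *
np.set_printoptions(precision=4,suppress=True)
print("mod top back edge / fin tips",cast("top",[(306.1,185.9),(340,189.5)],.105),cast("top",[(304.3,203),(336.2,207.8)],.105))
print("scene top back edge, base",cast("scene",[(308.8,202.2),(342.3,202.2)],.105),cast("scene",[(308.9,222),(340.5,222)],0))
t=cv2.imread("pics/top0.png")
m=((t.min(2)>135)).astype(np.uint8);m[:100]=0;m[140:]=0;m[:,:212]=0;m[:,:][:,440:]=0
n,l,st,_=cv2.connectedComponentsWithStats(m);i=1+np.argmax(st[1:,4]);print(st[i])
c=(l==i);cols=np.arange(st[i][0]+6,st[i][0]+st[i][2]-6)
lo=np.array([np.where(c[:,x])[0].max()+.5 for x in cols]);up=np.array([np.where(c[:,x])[0].min()-.5 for x in cols])
for e in(lo,up):
    k=np.polyfit(cols,e,1);k=np.polyfit(cols[abs(np.polyval(k,cols)-e)<1],e[abs(np.polyval(k,cols)-e)<1],1)
    q=cast("top",[(x,np.polyval(k,x)) for x in(221,322,431)],.03);print(q,"slope dx/dy",(q[2]-q[0])[0]/(q[2]-q[0])[1])
print("adapter top",cast("top",[(244.5,187),(271,181),(276,199),(250,205)],.085)[:,:2])
print("jar lid",cast("top",[(393.5,203.5)],.08))
print("pink",cast("top",[(363,152),(376,174)],.1))
E
```

```text
mod top back edge / fin tips [[ 0.4856  0.0555  0.105 ]
 [ 0.4743 -0.0442  0.105 ]] [[ 0.4352  0.061   0.105 ]
 [ 0.4205 -0.0326  0.105 ]]
scene top back edge, base [[ 0.4802 -0.0396  0.105 ]
 [ 0.4918  0.0583  0.105 ]] [[ 0.4773 -0.04    0.    ]
 [ 0.4891  0.0591  0.    ]]
[296 114 121  14 601]
[[ 0.7129  0.3223  0.03  ]
 [ 0.6942  0.0072  0.03  ]
 [ 0.6742 -0.3328  0.03  ]] slope dx/dy 0.05906619494855726
[[ 0.7388  0.3225  0.03  ]
 [ 0.7173  0.0071  0.03  ]
 [ 0.6941 -0.3333  0.03  ]] slope dx/dy 0.06815726450132706
adapter top [[0.4856 0.2397]
 [0.5031 0.1607]
 [0.4491 0.1458]
 [0.4317 0.2231]]
jar lid [[ 0.4338 -0.2046  0.08  ]]
pink [[ 0.5863 -0.1137  0.1   ]
 [ 0.5203 -0.1514  0.1   ]]
```

Module: the middle of its back edge is at about (0.482, 0.008), yaw −0.115. The bar face is near x 0.694 at y 0, yaw about −0.06. Lying down, the module needs to slide about 0.105 m. I turn the tool by +2.63 (joint 6 cannot go the other way) and approach above a point in front of the fins, with the fingers half closed for a two-point push.

```bash
python3 -m pendant '[[0.009,0.029,0,0.146,0.5],[0.009,0.029,0,0.146,0.5],[0.009,0.029,0,0.146,0.5],[0.009,0.029,0,0.146,0.5],[0.009,0.029,0,0.146,0.5],[0.009,0.029,0,0.146,0.5],[0.009,0.029,0,0.146,0.5],[0.009,0.029,0,0.146,0.5],[0.009,0.029,0,0.146,0.5]]' && python3 -m pendant '[[0.009,0.029,0,0.146,0.5],[0.009,0.029,0,0.146,0.5],[0.009,0.029,0,0.146,0.5],[0.009,0.029,0,0.146,0.5],[0.009,0.029,0,0.146,0.5],[0.009,0.029,0,0.146,0.5],[0.009,0.029,0,0.146,0.5],[0.009,0.029,0,0.146,0.5],[0.009,0.029,0,0.146,0.5],[0,0,0,0,0.5],[0,0,0,0,0.5]]'
python3 -c "
from h import *
from scipy.spatial.transform import Rotation as r
s=observe();print(np.round(s['joint_pos'],3),r.from_rotvec(s['eef_rot']).as_matrix().round(3))"
```

```text
clock: 1.0
tcp_pos: [0.2951, -0.2443, 0.2311]
eef_rot: [-2.05, -2.38, -0.0]
force: [1.2, -0.2, 0.3]
finger_gap: 0.0428
gripper_force: 0.0
clock: 2.1
tcp_pos: [0.3759, 0.0158, 0.231]
eef_rot: [-0.178, -3.136, 0.0]
force: [-0.1, 0.2, 0.2]
finger_gap: 0.0427
gripper_force: 0.0
[-0.182 -0.04  -0.326  1.285 -0.    -0.069] [[-0.994  0.113 -0.001]
 [ 0.113  0.994 -0.   ]
 [ 0.001 -0.    -1.   ]]
```

```bash
python3 -m pendant '[[0,0.003,-0.037,0,0.5],[0,0,-0.037,0,0.5],[0,0,-0.037,0,0.5],[0,0,-0.035,0,0.5],[0,0,0,0,0.5],[0.01,-0.001,0,0,0.5],[0.01,-0.001,0,0,0.5],[0.005,0,0,0,0.5],[0.005,-0.001,0,0,0.5],[0.005,0,0,0,0.5],[0.005,-0.001,0,0,0.5]]'
python3 -c "
from h import *
cv2.imwrite('pics/s2.png',cv2.resize(camera('scene')[150:310,200:480],None,fx=2.5,fy=2.5))"
```

```text
clock: 3.2
tcp_pos: [0.4165, 0.0144, 0.0855]
eef_rot: [0.178, 3.136, -0.0]
force: [-0.7, 0.1, 0.0]
finger_gap: 0.0429
gripper_force: 0.0
```

View pics/s2.png

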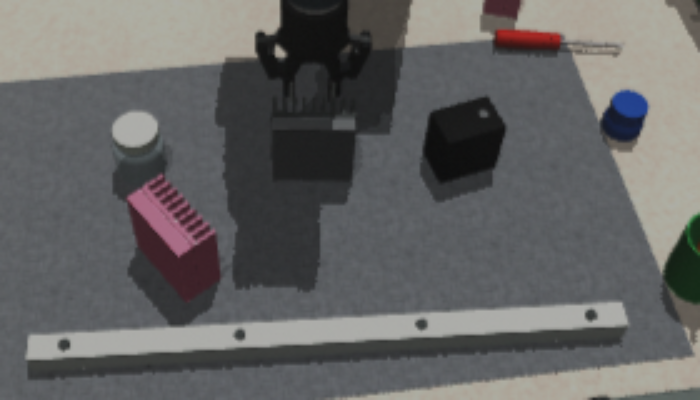

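The fingers are just short of the fins at crop (310,95), centred on the module, and the bar is clear. Now I push.

```bash
python3 -m pendant '[[0.005,-0.001,0,0,0.5],[0.005,0,0,0,0.5],[0.005,-0.001,0,0,0.5],[0.005,0,0,0,0.5],[0.005,-0.001,0,0,0.5]]'
python3 -c "
from h import *
cv2.imwrite('pics/s3.png',cv2.resize(camera('scene')[150:310,200:480],None,fx=2.5,fy=2.5))"
```

```text
clock: 3.75
tcp_pos: [0.4416, 0.0114, 0.0853]
eef_rot: [0.179, 3.136, 0.0]
force: [-1.6, -0.9, 0.9]
finger_gap: 0.0428
gripper_force: 0.6
```

View pics/s3.png

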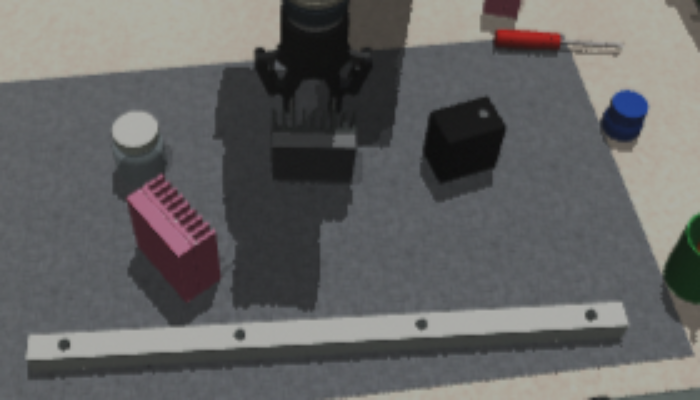

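It is tipping without sliding: its base is still at crop row 180 and the top edge has come forward from row 130 to 147. I keep pushing.

```bash
python3 -m pendant '[[0.005,-0.001,0,0,0.5],[0.005,0,0,0,0.5],[0.005,-0.001,0,0,0.5],[0.005,0,0,0,0.5],[0.005,-0.001,0,0,0.5],[0.005,0,0,0,0.5],[0.005,-0.001,0,0,0.5],[0.005,0,0,0,0.5],[0,0,0,0,0.5],[0,0,0,0,0.5],[0,0,0,0,0.5],[0,0,0,0,0.5]]'
python3 -c "
from h import *
cv2.imwrite('pics/s4.png',cv2.resize(camera('scene')[150:310,200:480],None,fx=2.5,fy=2.5))"
```

```text
clock: 5.0
tcp_pos: [0.4808, 0.0074, 0.0853]
eef_rot: [-0.179, -3.136, -0.0]
force: [-0.7, -0.1, -0.7]
finger_gap: 0.043
gripper_force: 0.0
```

View pics/s4.png

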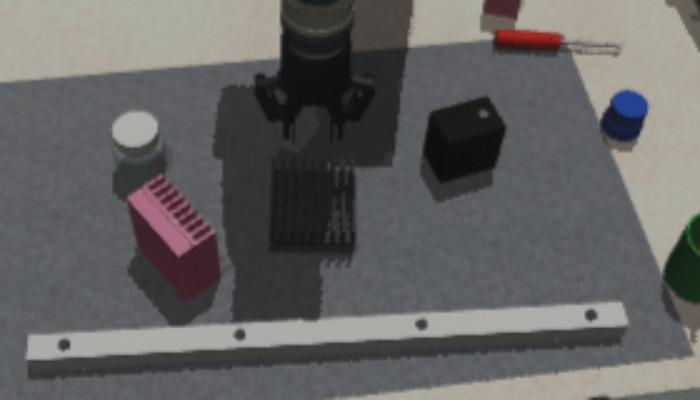

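It is lying fins up at crop (270–355, 160–248), square to the bench. I retreat, lower behind it, and meanwhile measure the module's and the bar's lines better.

```bash
python3 -m pendant '[[-0.03,0.003,0,0,0.5],[-0.03,0.003,0,0,0.5],[0,0,-0.035,0,0.5],[0,0,-0.035,0,0.5],[0,0,0,0,0.5]]'
python3 - <<'E'
from h import *
np.set_printoptions(precision=4,suppress=True)
t=camera("top");s=camera("scene");cv2.imwrite("pics/t5.png",t);cv2.imwrite("pics/s5raw.png",s)
# bar near-face line: strongest vertical gradient at the bar's lower edge (top) / upper edge (scene)
def edge(img,n,z,P0,P1,sgn,w=6):
    g=cv2.GaussianBlur(cv2.cvtColor(img,6).astype(float),(3,3),0)
    a,b=proj(n,[P0,P1]);pts=[]
    for f in np.linspace(.04,.96,120):
        x,y=a+f*(b-a);x=int(round(x));r=np.arange(int(y)-w,int(y)+w+1)
        d=sgn*(g[r+1,x]-g[r,x]);k=d.argmax()
        if 0<k<len(d)-1 and d[k]>8:
            o=.5*(d[k-1]-d[k+1])/(d[k-1]-2*d[k]+d[k+1]);pts.append((x,r[k]+.5+o))
    pts=np.array(pts);ok=np.ones(len(pts),bool)
    for _ in range(4):
        c=np.polyfit(*pts[ok].T,1);ok=abs(np.polyval(c,pts[:,0])-pts[:,1])<.6
    xs=np.array([pts[ok,0].min(),pts[ok,0].max()]);q=cast(n,np.c_[xs,np.polyval(c,xs)],z)
    m=(q[1]-q[0])[0]/(q[1]-q[0])[1];print(n,ok.sum(),"x at y=0:",round(q[0,0]-m*q[0,1],4),"slope",round(m,4),"y",q[:,1])
edge(t,"top",.03,(.713,.32,.03),(.674,-.33,.03),-1)
edge(s,"scene",.03,(.713,.32,.03),(.674,-.33,.03),1)
print("front base",cast("scene",[(308,249.2),(342,248)],0))
c=np.hstack([cv2.resize(s[200:270,290:360],(400,400),interpolation=2),cv2.resize(t[140:210,290:360],(400,400),interpolation=2)])
cv2.imwrite("pics/c5.png",cv2.convertScaleAbs(c,alpha=1.8))
E
```

```text
clock: 5.55
tcp_pos: [0.4185, 0.0138, 0.0128]
eef_rot: [-0.178, -3.131, -0.001]
force: [0.5, -0.2, 0.5]
finger_gap: 0.0427
gripper_force: 0.0
top 119 x at y=0: 0.6892 slope 0.0594 y [ 0.2942 -0.3046]
scene 111 x at y=0: 0.6896 slope 0.0594 y [-0.305   0.2852]
front base [[ 0.5759 -0.0536  0.    ]
 [ 0.584   0.0483 -0.    ]]
```

View pics/c5.png

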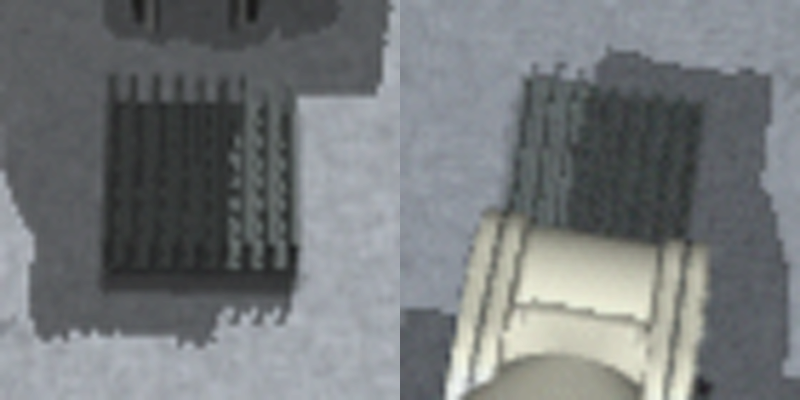

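The bar face is x = 0.689 + 0.059·y, and both views agree. The module's leading end is at x ≈ 0.58, so about 0.105 to go; the crop shows it clear and lying flat at left crop (103–295, 75–290). I turn the tool parallel to the bar and push.

```bash
python3 -m pendant '[[0.01,-0.004,0,0.053,0.5],[0.015,-0.001,0,0,0.5],[0.012,-0.001,0,0,0.5],[0.006,0,0,0,0.5],[0.006,-0.001,0,0,0.5],[0.006,0,0,0,0.5],[0.006,0,0,0,0.5],[0.006,-0.001,0,0,0.5],[0.006,0,0,0,0.5],[0.006,0,0,0,0.5],[0.006,-0.001,0,0,0.5]]'; python3 -m pendant '[[0.006,-0.001,0,0,0.5],[0.006,0,0,0,0.5],[0.006,0,0,0,0.5],[0.006,-0.001,0,0,0.5],[0.006,0,0,0,0.5],[0.006,0,0,0,0.5],[0.006,-0.001,0,0,0.5],[0.006,0,0,0,0.5]]'
python3 -c "
from h import *
s=camera('scene');cv2.imwrite('pics/s6.png',cv2.convertScaleAbs(cv2.resize(s[200:310,270:400],None,fx=5,fy=5,interpolation=2),alpha=1.8))"
```

```text
clock: 6.75
tcp_pos: [0.5043, 0.0048, 0.0152]
eef_rot: [-0.095, -3.137, -0.001]
force: [-7.0, 1.6, 5.8]
finger_gap: 0.0422
gripper_force: 3.7
clock: 7.55
tcp_pos: [0.5525, 0.0016, 0.0152]
eef_rot: [-0.095, -3.137, -0.0]
force: [-6.8, 0.0, 4.5]
finger_gap: 0.0426
gripper_force: 3.5
```

View pics/s6.png

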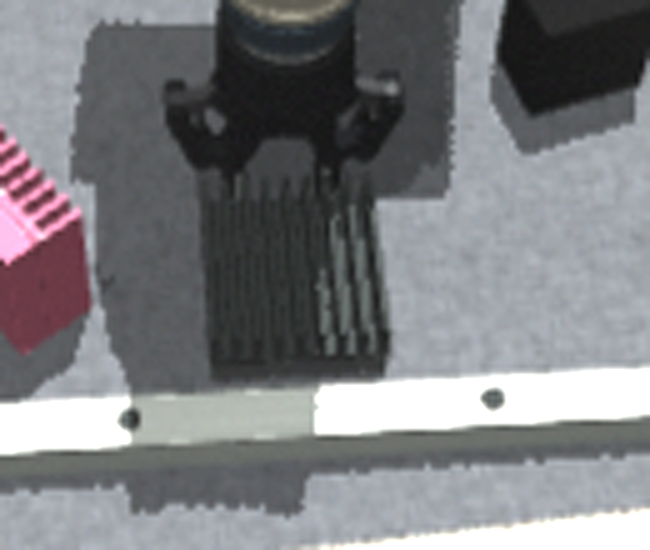

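The module slides straight, parallel to the bar, with a small gap left (crop row 375 against the bar edge at about 390). I continue slowly until the force rises.

```bash
python3 -m pendant '[[0.003,0,0,0,0.5],[0.003,0,0,0,0.5],[0.003,-0.001,0,0,0.5],[0.003,0,0,0,0.5],[0.003,0,0,0,0.5],[0.002,0,0,0,0.5]]'; python3 -m pendant '[[0.002,0,0,0,0.5],[0.001,0,0,0,0.5]]'; python3 -m pendant '[[0.001,0,0,0,0.5],[0.001,0,0,0,0.5]]'
```

```text
clock: 8.2
tcp_pos: [0.5698, 0.0006, 0.0151]
eef_rot: [-0.095, -3.138, -0.0]
force: [-6.3, 0.5, 4.5]
finger_gap: 0.0429
gripper_force: 3.2
clock: 8.4
tcp_pos: [0.5727, 0.0006, 0.0151]
eef_rot: [-0.095, -3.137, -0.0]
force: [-10.3, -0.0, 6.4]
finger_gap: 0.0425
gripper_force: 5.7
clock: 8.6
tcp_pos: [0.5726, 0.0006, 0.0151]
eef_rot: [-0.095, -3.134, 0.0]
force: [-18.5, -2.0, 14.1]
finger_gap: 0.0429
gripper_force: 9.2
```

The force is rising at TCP x 0.573, where contact was predicted. One more nudge to square it up, then I back off.

```bash
python3 -m pendant '[[0.001,0,0,0,0.5],[0,0,0,0,0.5],[0,0,0,0,0.5]]'; python3 -m pendant '[[-0.003,0,0,0,0.5],[-0.005,0,0,0,0.5],[-0.02,0,0,0,0.5],[-0.04,0,0,0,0.5],[-0.04,0,0.02,0,0.5],[-0.02,0,0.04,0,0.5],[-0.02,0,0.05,0,0.5],[0,0,0,0,0.5],[0,0,0,0,0.5],[0,0,0,0,0.5]]'
python3 - <<'E'
from h import *
s=camera('scene');t=camera('top')
a=cv2.resize(s[225:300,280:380],None,fx=6,fy=6,interpolation=2)[:290+160]
b=cv2.resize(t[105:170,280:380],None,fx=6,fy=6,interpolation=2)
cv2.imwrite('pics/s7.png',cv2.convertScaleAbs(cv2.resize(np.vstack([a,b]),None,fx=.7,fy=.7),alpha=1.8))
E
```

```text
clock: 8.9
tcp_pos: [0.5726, 0.0006, 0.0151]
eef_rot: [-0.095, -3.132, 0.001]
force: [-19.6, -1.0, 13.7]
finger_gap: 0.0426
gripper_force: 9.6
clock: 9.9
tcp_pos: [0.4304, 0.0004, 0.1211]
eef_rot: [-0.095, -3.14, -0.0]
force: [0.1, 0.5, -0.3]
finger_gap: 0.0426
gripper_force: 0.0
```

View pics/s7.png

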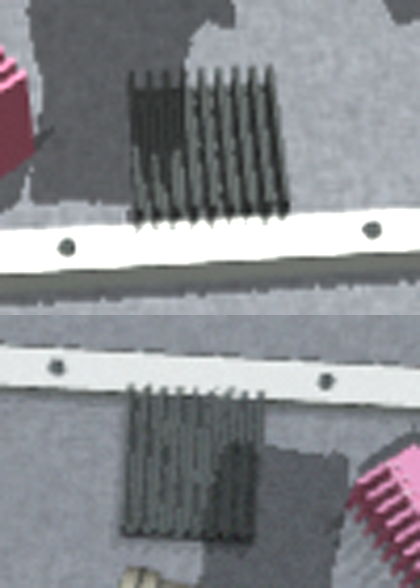

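Both views show the module flat with its fins up and its leading end against the bar across its whole width (upper crop (130–290, 215), lower crop (125–265, 390)). The robot is clear of everything, so I hand in.

```bash
python3 -c "
from station import order
print(order.sign_off())"
```

```text
the job is handed in; nothing more can be done
None
```

I tipped the module onto its back, fins up, slid it flush against the stop bar and handed the job in at about 10 s on the robot's clock; the final pictures show it flush, but the hand-in returned no verdict.

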